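Put a culture dish under the inverted microscope and share the light with the camera

TASK

Put the dish with the pink medium on the microscope, sitting flat inside the ring on the stage, and swing the lamp arm back over it until it meets its stop. Push the light-path rod on the right side of the microscope from fully out to its middle click, so that eyepieces and camera share the light, and leave the cream-coloured dish where it lies.

Things in the scene. Friction and masses are not known exactly. Their poses are not given: they have to be found in the camera images.
- petri_pink: closed petri dish with pink medium, 55 mm across (58 mm at the lid's rim), 15 mm high, 24 g, loose on the bench; origin at the centre of its underside, z up
- petri_cream: the same dish with cream-coloured medium, to be left alone; origin at the centre of its underside
- microscope: white inverted microscope, fixed on the bench; origin on the bench under its middle, x to its back, y to its left, z up. In mm: foot x -135..165, y +-65; prism housing x -128..-42, y +-45, top z 190; two eyepieces at its front, up to x -220, z 245; black stage x -40..155, y +-82, top z 160; camera on the left, out to y 120 at x -85, z 115
- dish_seat (a point): centre of the stage's dish place, on the stage's top (160 mm above the bench); an aluminium ring 4 mm high, 62 mm inside and 73 mm outside diameter, stands round it; axes as the microscope's
- lamp_arm (a joint): angle of the lamp arm about its upright pillar, rad: 0 against its stop with the lamp right over the dish place, growing as it swings out to the microscope's left (+y), at most 1.45; it turns stiffly (1 to 3 N at the lamp) and stays where it is left
- lamp_head (a point): on the axis of the upright round lamp at the arm's end, 270 mm above the bench, 100 mm from the pillar's axis. The lamp is 48 mm in diameter at z 246..300 mm; its lens mount, 35 mm in diameter, reaches down to z 225. The arm to the pillar is 24 mm wide, z 269..289. Site x: from lamp to pillar, z: up; pushing the lamp along -y of this point, round the pillar, brings it home
- lamp_pivot (a point): point on the pillar's axis (the arm's hinge), 270 mm above the bench; the pillar head, 40 mm in diameter, ends at z 304 mm; axes as the microscope's
- light_rod (a joint): how far the light-path rod is pulled out, m: 0 fully in, 0.014 the middle click, 0.028 fully out; it starts fully out. It takes about 6 N to push it out of a click; half way to the next click (7 mm on) the force drops and it snaps ahead of the finger into that click, which holds it as firmly
- rod_knob (a point): centre of the outer end face of the rod's black knob, 165 mm above the bench on the microscope's right side; the knob is 19 mm in diameter and 18 mm long, lying level; +y of this point is the direction of pushing in. Fully in, 10 mm stay free between the knob and its bushing

How it is judged:
At the end, for the whole second after the job is handed in: The pink dish lies flat and at rest on the stage inside the ring (centre within 6 mm, underside within 2 mm of the stage), the lamp arm is within 0.08 rad of its stop over the dish, and the light-path rod rests in its middle click (within 2.5 mm of 14 mm) (horizontal distance between petri_pink and dish_seat below 0.006 m and z of petri_pink in the frame of dish_seat between -0.002 and 0.002 m and angle between petri_pink's own z axis and vertical below 0.05 rad and linear speed of petri_pink below 0.01 m/s and value of joint lamp_arm below 0.08 rad and value of joint light_rod between 0.0115 and 0.0165 m); the robot touches nothing.
It fails at once if the cream-coloured dish is moved more than 30 mm (distance of petri_cream from where it was at the start of the episode above 0.03 m).
It also fails if it takes over 67 s, if anything falls off the work surface, if the arm or the gripper's body presses on something with over 40 N, if the wrist force passes 120 N, or if a joint passes its speed limit or range.

ROBOT

A 7-joint arm with a two-finger parallel gripper is mounted at the origin on a cart in front of the work surface, level with it; the furniture and walls round the work are solid. World frame = base frame: x ahead of the robot, y to its left, z up, the work surface at z = 0. Lengths are in m, angles in rad, forces in N, time in s.
With the tool pointing down it reaches from about 0.4 to 0.85 m from the base axis. Payload 4.5 kg.
Tool frame: the origin (TCP) lies at the very end of the fingers, on their centre line; the grasp point (between the pads) lies 19 mm behind it (r.grip_depth is the z of the grasp point in the tool frame, in m); z points along the fingers, y is the line along which they close (so a half turn about z gives the same grasp; the last joint's range is limited). The gripper opens to 88 mm and grips with 3 to 60 N. Pads are 18 mm wide; open, the fingers measure 123 mm over their backs; the gripper's body (75 mm by 187 mm) begins 45 mm behind the grasp point.
Start: joints at [-1.302, 0.689, -0.195, 1.565, 0.157, 0.902, -0.215], TCP at [0.145, 0.608, 0.239] pointing down, gripper open.
Joint ranges: [-3.01, 3.01], [-0.46, 2.08], [-1.47, 1.51], [0.13, 2.56], [-1, 4.14], [0.04, 2.09], [-2.66, 2.66]. Speed limits (rad/s): [2.57, 2.57, 3.14, 3.14, 3.14, 3.14, 3.14].

INTERFACE

Orientations are given as a unit quaternion [x, y, z, w].
In Python, from plant import r, optics, order gives the robot as it stands (r), with the cameras (optics) and the job (order).
- The arm moves only by the shell command python3 steer.py 'ROWS' [FORCE]. ROWS is one flat JSON list of numbers that holds 1 to 10 rows one after another, with no inner brackets; each row has 7 numbers: the opening from 0.0 (shut) to 1.0 (fully open), then dx, dy, dz in m, then a rotation vector rx, ry, rz in rad; each row is the pose to reach, as a shift and turn from the pose commanded when the command began, along the tool's axes at that moment; what a row does not reach only later rows make up. A row lasts 1/10 s, in which the tool goes at most 0.05 m and 0.15 rad, less where a joint would pass 70% of its speed; a pose out of reach is approached as far as the arm can. The fingers move at their own pace and stop on an object; FORCE is the grip in N (left out, the last holds). Time passes only in rows, so rows that do not move let the fingers close. It prints the time, the measured TCP pose, the force, the opening and the grip force at its end. Input that does not fit is refused with a message, and nothing moves.
- r.get_state(): the state, without advancing time (a new reading comes with each control period).
- optics.snapshot(name): name is "scene" or "top"; returns the picture (384x512x3 uint8, red, green, blue); there is no depth.
- optics.camera_params(name): a dict with "fx", "fy", "cx", "cy" (pixels), "rvec" (rotation vector, rad) and "tvec" (3), from world to camera coordinates, as OpenCV has them. Camera axes: x right, y down, z forward; pixel columns grow to the right and rows downward; lengths in m; the calibration is good to about 2 mm. A picture is of the moment at which its call begins. camera_params takes no time and is no camera call.
- order.finish_job(): hands the job in; it is judged then, once.
The state is a dict: "clock": time; "q": joint angles; "qd": joint speeds; "joint_torque": joint torques, N m; "tool_pos": TCP position; "eef_rot": TCP orientation; "contact_force": force on the tool from outside, world axes, zero at the start; "moment": the same for the moment, N m; "opening": opening from 0.0 (shut) to 1.0 (fully open); "finger_force": force on a finger pad.
Only numpy, scipy, OpenCV 4.12 (cv2) and the standard library are available. Lean on these libraries where they do the work, as an engineer would, in place of code of your own. Each camera call takes 0.05 s, during which the arm holds its last target. There are 200 camera calls.

## Working session

There is one attempt and no reset: what is moved stays moved. The work goes in short steps, Python scripts to look and compute and a shell command to move; the robot and the scene stay as the last step left them, time stands still between calls to the robot, and variables do not carry over. Pictures are saved under pics/ and viewed, at most 10 in all, crops included, and the job is handed in when it is done.

```bash
ls; mkdir -p pics
python3 - <<'E'
from plant import r, optics, order
import cv2
for n in("scene","top"):
    im=optics.snapshot(n); cv2.imwrite(f"pics/{n}0.png",cv2.resize(im[:,:,::-1],(800,600),interpolation=cv2.INTER_CUBIC)); print(n,optics.camera_params(n))
s=r.get_state(); print(s['tool_pos'],s['eef_rot'],s['clock'],r.grip_depth)
E
```

```text
pics
plant.py
steer.py
scene {'fx': 404.340030668606, 'fy': 404.340030668606, 'cx': 254.1894334379137, 'cy': 196.2615911384973, 'rvec': array([ 2.34098991, -0.87128623,  0.31630476]), 'tvec': array([-0.34313286,  0.44850715,  1.02983826])}
top {'fx': 375.52941407904416, 'fy': 375.52941407904416, 'cx': 257.69868794383206, 'cy': 189.17879401397735, 'rvec': array([ 1.67959276, -2.17213652,  0.591471  ]), 'tvec': array([0.26109172, 0.53109755, 0.76792586])}
[0.14530995 0.60729897 0.23801543] [ 1.17076448e-01  9.93122581e-01 -8.02396933e-04 -2.19882779e-05] 0.1 -0.0187
```

View pics/scene0.png

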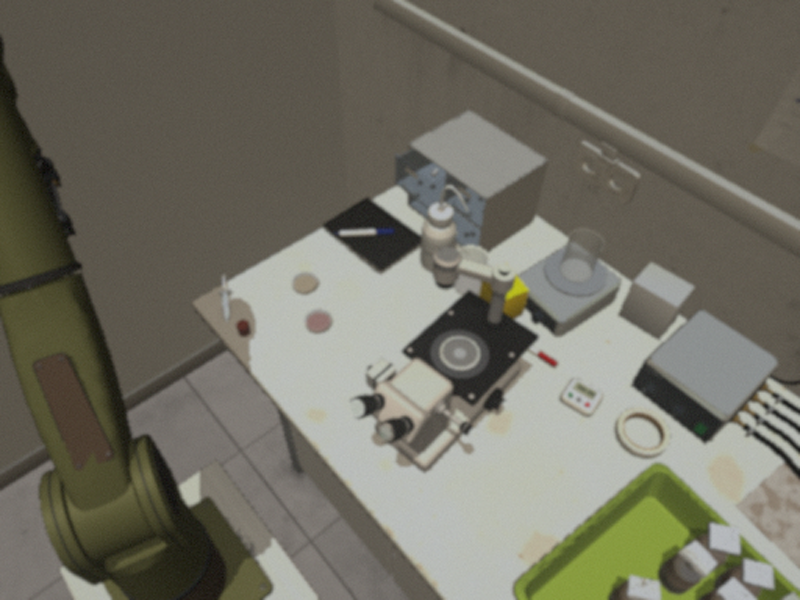

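View pics/top0.png

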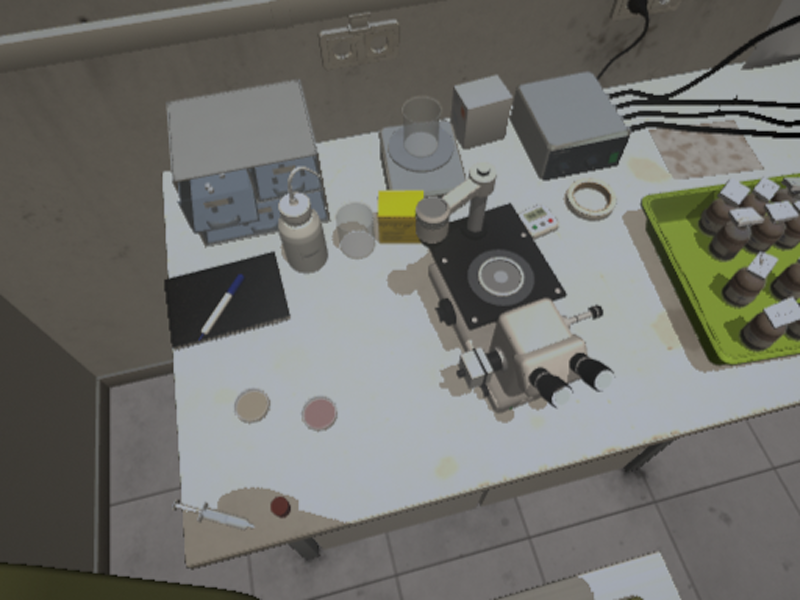

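The top view shows pink at (319,413), cream at (252,405), the stage ring at (500,277), the lamp at (433,207), the pillar at (483,172) and the knob at (597,312). The scene view shows pink at (318,321), the ring at (460,352) and the knob near (467,428). I'll enlarge a crop of each.

```bash
cat > h.py <<'E'
import numpy as np, cv2
from plant import r, optics, order
from scipy.spatial.transform import Rotation as R
def ray(cam,u,v):
    c=optics.camera_params(cam); M=cv2.Rodrigues(c['rvec'])[0]
    d=M.T@np.array([(u-c['cx'])/c['fx'],(v-c['cy'])/c['fy'],1]); return -M.T@c['tvec'],d
def atz(cam,u,v,z):
    o,d=ray(cam,u,v); return o+d*(z-o[2])/d[2]
def proj(cam,p):
    c=optics.camera_params(cam); K=np.array([[c['fx'],0,c['cx']],[0,c['fy'],c['cy']],[0,0,1]])
    return cv2.projectPoints(np.array(p,float).reshape(-1,1,3),c['rvec'],c['tvec'],K,None)[0][:,0]
def crop(cam,u0,v0,w,h,k,name):
    im=optics.snapshot(cam)[v0:v0+h,u0:u0+w,::-1]
    cv2.imwrite(name,cv2.resize(im,None,fx=k,fy=k,interpolation=cv2.INTER_CUBIC))
E
python3 - <<'E'
from h import *
k=1/1.5625
for n,a,b,z in [("pink",319,411,.015),("cream",252,404,.015),("seat",501,277,.16),("lamp",433,204,.3),("pivot",484,171,.304),("knob",598,312,.165)]:
    print(n,atz("top",a*k,b*k,z))
for n,a,b,z in [("pink",318,320,.015),("seat",460,352,.16),("lamp",447,256,.3),("pivot",503,271,.304)]:
    print(n,atz("scene",a*k,b*k,z))
crop("top",260,90,140,110,5.6,"pics/c1.png")
crop("scene",210,150,140,110,5.6,"pics/c2.png")
E
```

```text
pink [0.47862215 0.28725666 0.015     ]
cream [0.51830491 0.39190562 0.015     ]
seat [ 0.56613143 -0.03621249  0.16      ]
lamp [0.62369671 0.06306935 0.3       ]
pivot [ 0.66010639 -0.02291575  0.304     ]
knob [ 0.46762471 -0.15393401  0.165     ]
pink [0.47658652 0.28234186 0.015     ]
seat [ 0.56921826 -0.03635491  0.16      ]
lamp [0.61481229 0.05889268 0.3       ]
pivot [ 0.65931316 -0.02880889  0.304     ]
```

View pics/c1.png

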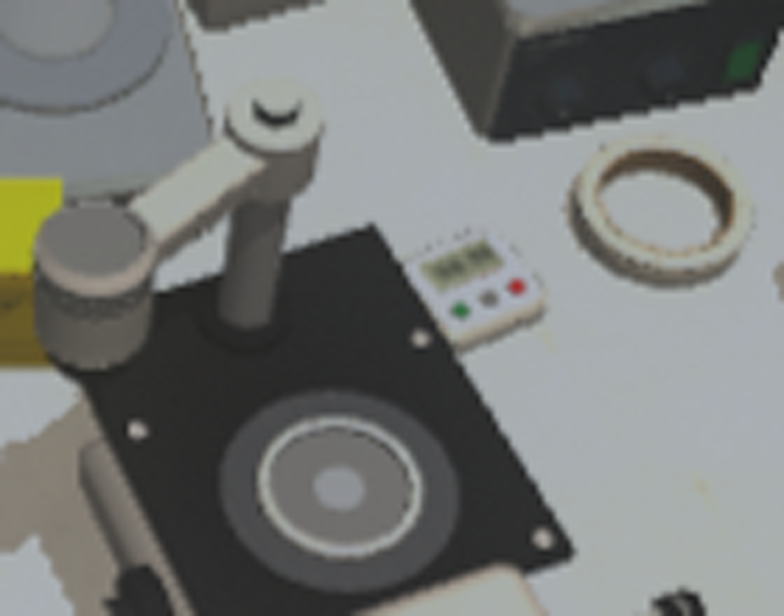

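View pics/c2.png

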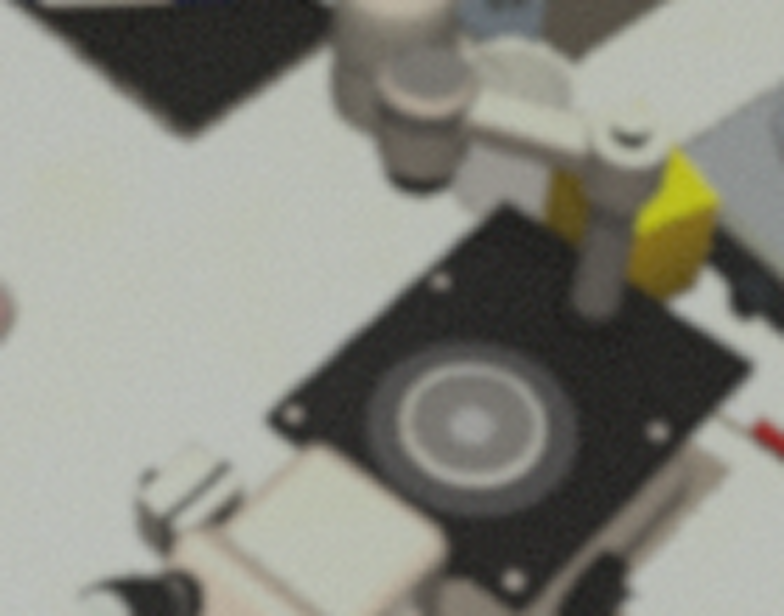

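Top crop: ring (340,486), pillar head (274,108), lamp top (92,240), and stage right edge from (375,225) to (573,552). Scene crop: ring (473,425), pillar (632,132), lamp (430,75), and stage corners (505,205), (750,367) and (272,418).

```bash
cat > m.py <<'E'
from h import *
def f(cam,U,V,z):
    o=(260,90) if cam=="top" else (210,150)
    return atz(cam,(U+.5)/5.6-.5+o[0],(V+.5)/5.6-.5+o[1],z)
E
python3 - <<'E'
from m import *
np.set_printoptions(precision=4,suppress=True)
for n,z,a,b in [("ring",.164,(340.5,486.5),(473,425)),("pivot",.304,(274,108),(632,132)),("lamp",.3,(93,241),(429,77))]:
    print(n,f("top",*a,z)[:2],f("scene",*b,z)[:2])
a,b=f("top",375,225,.16),f("top",573,552,.16); d=a-b; print("edge",a,b,np.linalg.norm(d),np.degrees(np.arctan2(d[1],d[0])))
a,b,c=f("scene",505,205,.16),f("scene",750,367,.16),f("scene",272,418,.16)
for d in(a-b,a-c): print(np.linalg.norm(d),np.degrees(np.arctan2(d[1],d[0])))
crop("top",140,215,100,70,7,"pics/c3.png")
crop("top",340,170,100,70,7,"pics/c4.png")
im=np.hstack([cv2.resize(cv2.imread(f"pics/c{i}.png"),(400,280)) for i in(3,4)])
im2=cv2.resize(optics.snapshot("scene")[190:260,260:360,::-1],(400,280),interpolation=cv2.INTER_CUBIC)
im3=cv2.resize(optics.snapshot("scene")[165:235,155:255,::-1],(400,280),interpolation=cv2.INTER_CUBIC)
cv2.imwrite("pics/c5.png",np.vstack([im,np.hstack([im3,im2])]))
E
```

```text
ring [ 0.5662 -0.035 ] [ 0.5658 -0.0379]
pivot [ 0.6624 -0.0208] [ 0.6611 -0.029 ]
lamp [0.6187 0.0666] [0.6163 0.06  ]
edge [ 0.7032 -0.1009  0.16  ] [ 0.5117 -0.1214  0.16  ] 0.19262020622211293 6.129018518233505
0.15761884889018402 96.75818223475409
0.1871060908221115 6.848720952585305
```

View pics/c5.png

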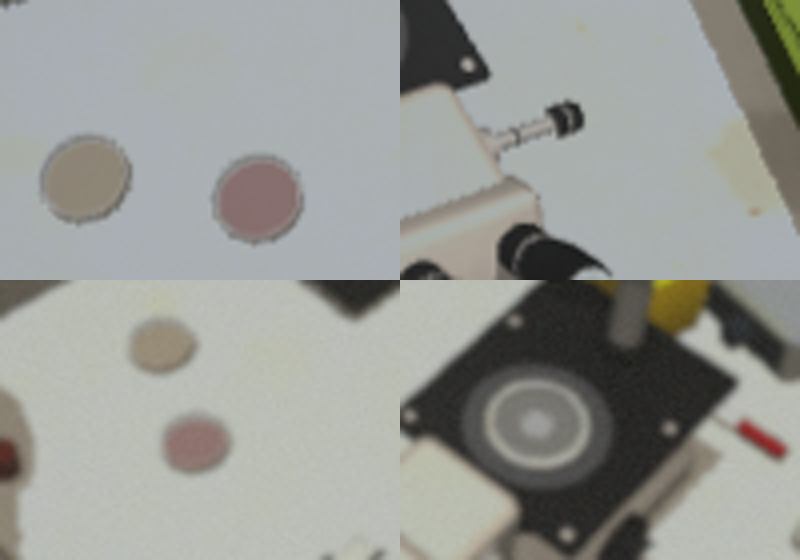

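Bottom-left and top-left tiles: pink lid centre at (197,443) and (259,196). Top-right tile: knob outer end near (577,117). The microscope yaw comes out at about 6.5°, the pivot-to-lamp distance at 100 mm and pivot-to-seat at about 98 mm, all consistent with the sizes given.

```bash
cat >> h.py <<'E'
np.set_printoptions(precision=4,suppress=True)
seat=np.array([.566,-.0365]); yaw=np.radians(6.5)
ex=np.array([np.cos(yaw),np.sin(yaw)]); ey=np.array([-ex[1],ex[0]]); piv=seat+.1*ex
def to(p,ang=None):
    "shift in tool axes to world p, and rz to bring tool y to world angle ang (deg)"
    s=r.get_state(); M=R.from_quat(s['eef_rot']); v=M.inv().apply(np.array(p)-s['tool_pos'])
    o=[v.round(4)]
    if ang is not None:
        y=M.as_matrix()[:,1]; d=(ang-np.degrees(np.arctan2(y[1],y[0]))+90)%180-90
        # turn needed about the tool's own axes, also levelling it
        a=np.radians(ang); Y=np.array([np.cos(a),np.sin(a),0]); Y*=np.sign(Y@y); Z=np.array([0,0,-1.])
        T=R.from_matrix(np.c_[np.cross(Y,Z),Y,Z]); o.append((M.inv()*T).as_rotvec().round(4))
    print(*o,"F",s['contact_force'].round(1),"t",s['clock'])
E
python3 - <<'E'
from h import *
p1=atz("top",140+(259.5)/4-.5,215+196.5/4-.5,.015); p2=atz("scene",155+197.5/4-.5,165+(443.5-280)/4-.5,.015)
k=atz("top",340+177.5/4-.5,170+117.5/4-.5,.165)
print(p1,p2,k); d=k[:2]-seat; print("knob in seat frame",d@ex,d@ey, proj("scene",k)*1.5625)
p=(p1+p2)/2; to([p[0],p[1],.06],125); to([p[0],p[1],.007],125)
E
```

```text
[0.4769 0.287  0.015 ] [0.476  0.2796 0.015 ] [ 0.4689 -0.1574  0.165 ]
knob in seat frame -0.11012947164587931 -0.10916827573550267 [[468.6313 430.7228]]
[-0.3975 -0.2385  0.1787] [-0.0002 -0.0001 -0.8456] F [0.4 0.3 0.1] t 0.4
[-0.3975 -0.2385  0.2317] [-0.0002 -0.0001 -0.8456] F [0.4 0.3 0.1] t 0.4
```

```bash
python3 steer.py '[1,-0.04,-0.024,0.018,0,0,-0.1,1,-0.08,-0.048,0.036,0,0,-0.2,1,-0.12,-0.072,0.054,0,0,-0.3,1,-0.16,-0.095,0.072,0,0,-0.4,1,-0.2,-0.12,0.09,0,0,-0.5,1,-0.24,-0.143,0.107,0,0,-0.6,1,-0.28,-0.167,0.125,0,0,-0.7,1,-0.32,-0.19,0.143,0,0,-0.8,1,-0.36,-0.215,0.16,0,0,-0.8456,1,-0.3975,-0.2385,0.1787,0,0,-0.8456]'
python3 - <<'E'
from h import *
to([.4765,.283,.007],125)
a=optics.snapshot("top")[195:295,130:270,::-1];b=optics.snapshot("scene")[145:245,145:285,::-1]
cv2.imwrite("pics/g1.png",np.hstack([cv2.resize(x,(400,286),interpolation=cv2.INTER_CUBIC) for x in(a,b)]))
E
```

```text
clock: 1.4
tool_pos: [0.4784, 0.2818, 0.0595]
eef_rot: [-0.301, 0.954, 0.0, 0.0]
contact_force: [1.2, -0.0, -0.3]
opening: 0.996
finger_force: 0.0
[0.0009 0.002  0.0525] [-0.      0.001   0.0002] F [ 1.2 -0.  -0.3] t 1.4
```

View pics/g1.png

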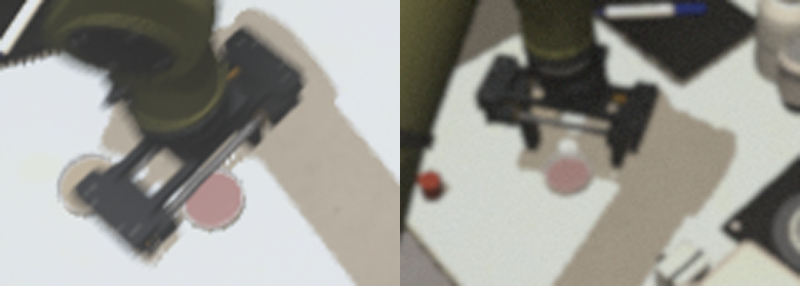

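Pink lies between the two fingers: in the scene tile the fingers are at x 530 and 618 and the dish is at (568,175). In the top tile the cream dish only appears behind the gripper body. I'll descend and grip.

```bash
python3 steer.py '[1,0.001,0.002,0.026,0,0,0,1,0.001,0.002,0.0525,0,0,0,1,0.001,0.002,0.0525,0,0,0,0.5,0.001,0.002,0.0525,0,0,0,0.3,0.001,0.002,0.0525,0,0,0,0.3,0.001,0.002,0.0525,0,0,0,0.3,0.001,0.002,0.0525,0,0,0,0.3,0.001,0.002,0.0525,0,0,0]' 15
python3 - <<'E'
from h import *
print(r.get_state()['tool_pos']);to([.4765,.283,.20],125)
E
```

```text
clock: 2.3
tool_pos: [0.475, 0.2848, 0.0083]
eef_rot: [-0.301, 0.954, 0.0, 0.001]
contact_force: [0.2, -0.3, 3.0]
opening: 0.61
finger_force: 15.0
[0.475  0.2848 0.0083]
[-0.0005 -0.0023 -0.1917] [ 0.      0.0013 -0.0002] F [ 0.2 -0.3  3. ] t 2.3
```

Run:
```python
from h import *
for p in([.475,.285,.23],[.47,.12,.23],[.5,.03,.23],[.566,-.0365,.23],[.566,-.0365,.195]): to(p,125)
```

```text
[-0.0005  0.0002 -0.2217] [ 0.      0.0013 -0.0002] F [ 0.2 -0.3  3. ] t 2.3
[ 0.0983 -0.1321 -0.2219] [ 0.      0.0013 -0.0002] F [ 0.2 -0.3  3. ] t 2.3
[ 0.1253 -0.2231 -0.2219] [ 0.      0.0013 -0.0002] F [ 0.2 -0.3  3. ] t 2.3
[ 0.1093 -0.3154 -0.2219] [ 0.      0.0013 -0.0002] F [ 0.2 -0.3  3. ] t 2.3
[ 0.1094 -0.3154 -0.1869] [ 0.      0.0013 -0.0002] F [ 0.2 -0.3  3. ] t 2.3
```

```bash
python3 steer.py '[0.3,0,0,-0.03,0,0,0,0.3,0,0,-0.075,0,0,0,0.3,0,0,-0.12,0,0,0,0.3,0,0,-0.165,0,0,0,0.3,0,0,-0.21,0,0,0,0.3,0.02,-0.026,-0.222,0,0,0,0.3,0.04,-0.053,-0.222,0,0,0,0.3,0.06,-0.08,-0.222,0,0,0,0.3,0.08,-0.106,-0.222,0,0,0,0.3,0.0983,-0.132,-0.222,0,0,0]'
python3 - <<'E'
from h import *
for p in([.5,.03,.23],[.566,-.0365,.23],[.566,-.0365,.195]): to(p,125)
E
```

```text
clock: 3.3
tool_pos: [0.4692, 0.1183, 0.2297]
eef_rot: [-0.301, 0.954, -0.0, -0.0]
contact_force: [1.0, 0.2, -0.2]
opening: 0.608
finger_force: 15.0
[ 0.0254 -0.09   -0.0002] [-0.0005 -0.0004 -0.0001] F [ 1.   0.2 -0.2] t 3.3
[ 0.0095 -0.1823 -0.0002] [-0.0005 -0.0004 -0.0001] F [ 1.   0.2 -0.2] t 3.3
[ 0.0094 -0.1823  0.0348] [-0.0005 -0.0004 -0.0001] F [ 1.   0.2 -0.2] t 3.3
```

```bash
python3 steer.py '[0.3,0.008,-0.03,0,0,0,0,0.3,0.017,-0.06,0,0,0,0,0.3,0.025,-0.09,0,0,0,0,0.3,0.02,-0.12,0,0,0,0,0.3,0.015,-0.15,0,0,0,0,0.3,0.0095,-0.182,0,0,0,0,0.3,0.0095,-0.182,0.02,0,0,0,0.3,0.0095,-0.182,0.035,0,0,0,0.3,0.0095,-0.182,0.035,0,0,0]'
python3 - <<'E'
from h import *
to([.566,-.0365,.174],125)
a=optics.snapshot("top")[135:215,270:370,::-1];b=optics.snapshot("scene")[180:260,245:345,::-1]
cv2.imwrite("pics/g2.png",np.hstack([cv2.resize(x,(400,320),interpolation=cv2.INTER_CUBIC) for x in(a,b)]))
E
```

```text
clock: 4.2
tool_pos: [0.5646, -0.0352, 0.1927]
eef_rot: [-0.301, 0.954, 0.0, -0.002]
contact_force: [-0.4, -0.1, 0.5]
opening: 0.609
finger_force: 15.0
[-0.0004 -0.0019  0.0187] [ 0.0022 -0.0038 -0.0003] F [-0.4 -0.1  0.5] t 4.2
```

View pics/g2.png

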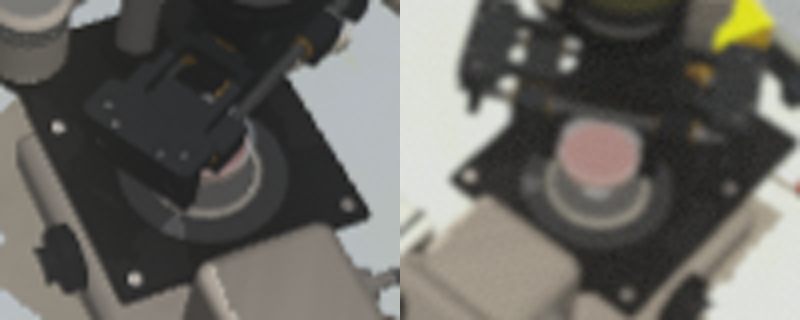

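The scene tile shows the pink dish's top centred at (600,152), just above the ring. I'll compare the dish and ring within that same camera.

Run:
```python
from h import *
im=optics.snapshot("scene").astype(float); s=im[...,0]-im[...,1]
m=(s>18).astype(np.uint8); m[:195]=0;m[245:]=0;m[:,:275]=0;m[:,315:]=0
v,u=np.nonzero(m); print(len(u),u.mean(),v.mean(),u.min(),u.max(),v.min(),v.max())
z=.1927-.0083+.015
print(atz("scene",294.6,217.6,z),atz("scene",u.mean(),v.mean(),z),atz("scene",(u.min()+u.max())/2,(v.min()+v.max())/2,z), r.get_state()['tool_pos'])
for dz in(0,.02): print(proj("scene",[.5646,-.0352,z+dz]))
```

```text
222 294.34234234234236 218.02252252252254 285 303 211 225
[ 0.5657 -0.0358  0.1994] [ 0.5642 -0.0364  0.1994] [ 0.5635 -0.0357  0.1994] [ 0.5665 -0.0342  0.1952]
[[294.1541 217.6741]]
[[294.8075 213.3094]]
```

```bash
python3 steer.py '[0.3,0,-0.002,0.005,0,0,0,0.3,0,-0.002,0.012,0,0,0,0.3,0,-0.002,0.018,0,0,0,0.3,0,-0.002,0.0205,0,0,0,0.3,0,-0.002,0.0205,0,0,0]'
python3 - <<'E'
from h import *
a=[optics.snapshot("scene")[190:245,265:320,::-1]]; print(r.get_state()['tool_pos'])
optics.snapshot("top"); print(r.get_state()['tool_pos'])
b=optics.snapshot("top")[150:205,290:345,::-1]
cv2.imwrite("pics/g3.png",np.hstack([cv2.resize(x,(400,400),interpolation=cv2.INTER_CUBIC) for x in(a[0],b)]))
E
```

```text
clock: 4.85
tool_pos: [0.5671, -0.0361, 0.1734]
eef_rot: [-0.301, 0.954, 0.0, -0.001]
contact_force: [-0.8, 0.4, -0.7]
opening: 0.61
finger_force: 15.0
[ 0.5673 -0.0361  0.1738]
[ 0.5675 -0.0361  0.174 ]
```

View pics/g3.png

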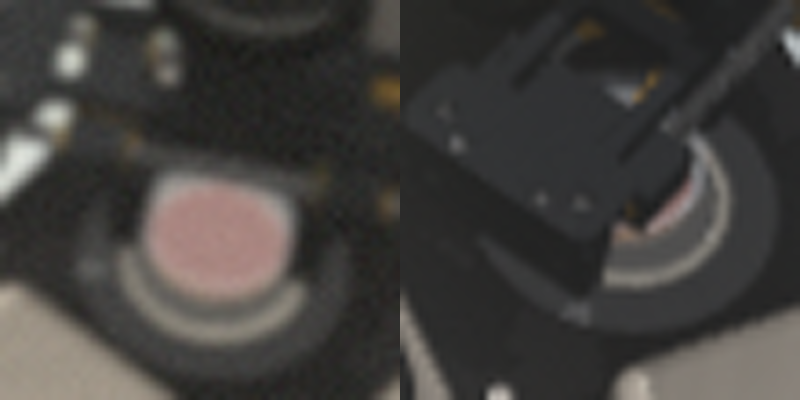

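In the scene tile the dish rim spans 150–297 by 172–300, giving a centre of (223,236). That is within about 1 mm of where the dish should appear when centred over the ring. I'll lower it.

```bash
python3 steer.py '[0.3,0,0.0005,0.002,0,0,0,0.3,0,0.0005,0.004,0,0,0,0.3,0,0.0005,0.004,0,0,0]'; python3 steer.py '[0.3,0,0,0.001,0,0,0,0.3,0,0,0.0015,0,0,0,0.3,0,0,0.0015,0,0,0]'
```

```text
clock: 5.3
tool_pos: [0.5671, -0.0359, 0.17]
eef_rot: [-0.301, 0.954, -0.0, -0.0]
contact_force: [-0.2, -0.9, 1.5]
opening: 0.608
finger_force: 15.0
clock: 5.6
tool_pos: [0.5671, -0.0359, 0.1696]
eef_rot: [-0.301, 0.954, -0.0, 0.0]
contact_force: [-3.1, -0.7, 9.7]
opening: 0.61
finger_force: 15.0
```

```bash
python3 steer.py '[0.3,0.001,0.0013,-0.001,0,0,0,0.3,0.001,0.0013,0,0,0,0,0.3,0.001,0.0013,0,0,0,0]'; python3 steer.py '[0.3,0,0,0.0005,0,0,0,0.3,0,0,0.001,0,0,0,0.3,0,0,0.001,0,0,0]'
```

```text
clock: 5.9
tool_pos: [0.5661, -0.0354, 0.1692]
eef_rot: [-0.301, 0.954, -0.0, 0.001]
contact_force: [0.2, 0.3, 0.9]
opening: 0.603
finger_force: 15.0
clock: 6.2
tool_pos: [0.5658, -0.0353, 0.1682]
eef_rot: [-0.301, 0.954, -0.0, 0.0]
contact_force: [-1.6, -1.7, 9.0]
opening: 0.611
finger_force: 15.0
```

Contact now comes at the expected stage height (0.168), so I'll release and lift.

```bash
python3 steer.py '[0.65,0,0,-0.001,0,0,0,0.8,0,0,-0.001,0,0,0,0.9,0,0,-0.001,0,0,0,0.9,0,0,-0.001,0,0,0,0.9,0,0,-0.02,0,0,0,0.9,0,0,-0.06,0,0,0,0.9,0,0,-0.1,0,0,0,0.9,0,0,-0.14,0,0,0,0.9,0,0,-0.14,0,0,0]'
python3 - <<'E'
from h import *
a=optics.snapshot("scene")[185:255,255:345,::-1]; b=optics.snapshot("top")[140:210,280:370,::-1]
cv2.imwrite("pics/g4.png",np.hstack([cv2.resize(x,(400,311),interpolation=cv2.INTER_CUBIC) for x in(a,b)]))
E
```

```text
clock: 7.1
tool_pos: [0.5686, -0.0342, 0.3127]
eef_rot: [-0.301, 0.954, -0.001, 0.005]
contact_force: [1.8, 0.1, -0.1]
opening: 0.896
finger_force: 0.0
```

View pics/g4.png

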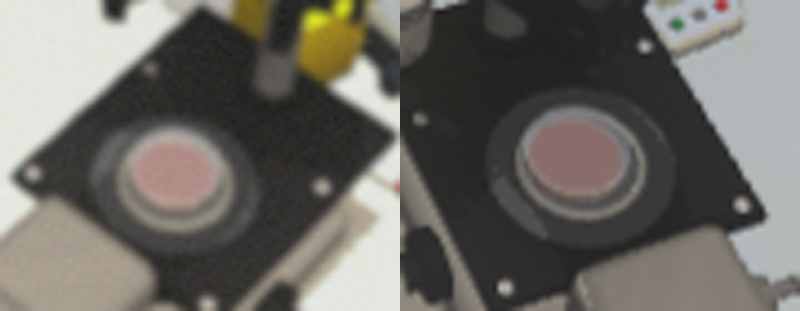

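Both tiles show the dish in the ring with the rim visible around it. Its top centre is near (174,169) in the scene tile and (574,152) in the top tile. I'll check this numerically, assuming first that it is seated.

Run:
```python
from h import *
for cam,(u0,u1,v0,v1),ring in [("scene",(275,315,205,245),(.5658,-.0379)),("top",(295,345,150,200),(.5662,-.035))]:
    im=optics.snapshot(cam).astype(float); s=(im[...,0]-im[...,1])/im.sum(2); m=(s>.045)[v0:v1,u0:u1]
    n,l,st,c=cv2.connectedComponentsWithStats(m.astype(np.uint8)); i=1+st[1:,4].argmax(); u,v=c[i]+[u0,v0]
    print(cam,st[i],u,v)
    for z in(.172,.176): print(z,(atz(cam,u,v,z)[:2]-ring)*1000)
    e=[atz(cam,st[i][0]+u0-.5,v,.174),atz(cam,st[i][0]+u0+st[i][2]-.5,v,.174)];print(np.linalg.norm(e[0]-e[1]))
tgt=lambda a,rad,tang: None
```

```text
scene [ 10  12  18  15 211] 293.5829383886256 223.93364928909952
0.172 [-1.7069  1.0302]
0.176 [-3.901  -0.7143]
0.049427199480300325
top [ 14  17  21  18 276] 318.82246376811594 175.34420289855072
0.172 [-0.5691  5.3094]
0.176 [-2.8875  6.6742]
0.050417069729039796
```

The measured offset depends on the height assumed for the pink surface, so I'll check seating by touch. With closed fingertips on the lid, contact should come at about z = 0.175 if seated, or 0.179 if the dish is on the ring.

```bash
python3 steer.py '[0,0.001,0,0,0,0,0,0,0.001,0,0.03,0,0,0,0,0.001,0,0.07,0,0,0,0,0.001,0,0.11,0,0,0,0,0.001,0,0.12,0,0,0,0,0.001,0,0.12,0,0,0,0,0.001,0,0.128,0,0,0,0,0.001,0,0.129,0,0,0,0,0.001,0,0.129,0,0,0]' 20; python3 -c "
from h import *
print(r.get_state()['tool_pos']);optics.snapshot('top');print(r.get_state()['tool_pos'])"
```

```text
clock: 8.2
tool_pos: [0.5654, -0.0358, 0.1795]
eef_rot: [-0.301, 0.954, -0.0, 0.001]
contact_force: [-0.7, -0.5, 0.6]
opening: 0.104
finger_force: 0.0
[ 0.5654 -0.0358  0.1795]
[ 0.5654 -0.0358  0.1795]
```

```bash
python3 steer.py '[0,0,0,0.001,0,0,0,0,0,0,0.0015,0,0,0,0,0,0,0.0015,0,0,0]'; python3 steer.py '[0,0,0,0.001,0,0,0,0,0,0,0.0015,0,0,0,0,0,0,0.0015,0,0,0]';python3 steer.py '[0,0,0,0.001,0,0,0,0,0,0,0.0015,0,0,0,0,0,0,0.0015,0,0,0]'
```

```text
clock: 8.55
tool_pos: [0.5649, -0.0359, 0.1772]
eef_rot: [-0.301, 0.954, -0.0, 0.0]
contact_force: [-0.1, 0.2, 0.1]
opening: 0.006
finger_force: 0.0
clock: 8.85
tool_pos: [0.5647, -0.0358, 0.1754]
eef_rot: [-0.301, 0.954, 0.0, -0.0]
contact_force: [-0.5, -0.2, 0.2]
opening: 0.005
finger_force: 0.0
clock: 9.15
tool_pos: [0.5649, -0.0358, 0.175]
eef_rot: [-0.301, 0.954, -0.0, 0.0]
contact_force: [-1.8, -1.9, 8.2]
opening: 0.01
finger_force: 4.1
```

The lid is felt at z = 0.175, so the dish is seated flat. Next is the lamp. I'll plan an arc that pushes its outer side.

```bash
cat >> h.py <<'E'
def arc(a,gap=0.0,z=.262):
    l=np.array([-np.cos(a),np.sin(a)])*.1; t=np.array([np.sin(a),np.cos(a)])
    m=l+t*(.024+.009+gap); p=piv+m[0]*ex+m[1]*ey
    d=l[0]*ex+l[1]*ey; return [p[0],p[1],z],np.degrees(np.arctan2(d[1],d[0]))%360
E
python3 - <<'E'
from h import *
k=1/1.5625
print("q",r.get_state()['q'])
for z in(.1,.2): print("bottle",z,atz("top",295*k,200*k,z),atz("scene",440*k,210*k,z))
print("box",atz("top",402*k,200*k,.08),atz("top",402*k,200*k,.06))
p,ang=arc(1.185,.025,.33); print(p,ang); to([p[0],p[1],.33],ang); to([p[0],p[1],.262],ang)
to([.565,-.036,.33],125)
E
```

```text
q [ 0.3065  0.745  -0.5594  1.799   0.5516  0.7581  1.6367]
bottle 0.1 [0.8552 0.2525 0.1   ] [0.8421 0.2981 0.1   ]
bottle 0.2 [0.7675 0.2498 0.2   ] [0.7631 0.2238 0.2   ]
box [0.8213 0.0586 0.08  ] [0.8376 0.0546 0.06  ]
[np.float64(0.6684019335117135), np.float64(0.0903829862385754), 0.33] 118.60450127699745
[-0.1572  0.0439 -0.155 ] [-0.0007  0.0002  0.1115] F [-1.8 -1.9  8.2] t 9.15
[-0.1572  0.0439 -0.087 ] [-0.0007  0.0002  0.1115] F [-1.8 -1.9  8.2] t 9.15
[-0.     -0.0004 -0.155 ] [-0.0008  0.0002 -0.0001] F [-1.8 -1.9  8.2] t 9.15
```

```bash
sed -i 's/^def arc.*/def arc(a,gap=0.0,z=.262,f=0.):/; s/t=np.array(\[np.sin(a),np.cos(a)\])$/b=a+f; t=np.array([np.sin(b),np.cos(b)])/; s/d=l\[0\]\*ex+l\[1\]\*ey; return/d=-np.cos(b)*ex+np.sin(b)*ey; return/' h.py; python3 steer.py '[0,0,0,-0.04,0,0,0,0,0,0,-0.085,0,0,0,0,0,0,-0.13,0,0,0,0,0,0,-0.155,0,0,0.05,0,-0.04,0.011,-0.155,0,0,0.1,0,-0.08,0.022,-0.155,0,0,0.15,0,-0.12,0.033,-0.155,0,0,0.2,0,-0.1572,0.044,-0.155,0,0,0.26,0,-0.1572,0.044,-0.155,0,0,0.26]'
python3 - <<'E'
from h import *
optics.snapshot("top")
p,ang=arc(1.185,.022,.262,.15); print(p,ang); to(p,ang)
for a,f in((1.185,.15),(.9,.18),(.6,.2),(.3,.25),(.1,.28),(0,.28)):
    p,ang=arc(a,0,.262,f); print(a,ang); to(p,ang)
E
```

```text
clock: 10.05
tool_pos: [0.6692, 0.0973, 0.3281]
eef_rot: [-0.178, 0.984, 0.003, 0.0]
contact_force: [0.4, 0.1, 0.3]
opening: 0.005
finger_force: 0.0
[np.float64(0.669160868370184), np.float64(0.08143510712402266), 0.262] 110.0101343500351
[ 0.0036 -0.012   0.0661] [ 0.0021 -0.0001  0.0062] F [-0.4 -0.6 -0.1] t 10.1
1.185 110.0101343500351
[ 0.0256 -0.0119  0.0661] [ 0.0021 -0.0001  0.0062] F [-0.4 -0.6 -0.1] t 10.1
0.9 124.62055812587109
[ 0.0539 -0.0116  0.0661] [ 0.0021  0.0001 -0.2488] F [-0.4 -0.6 -0.1] t 10.1
0.6 140.66337638953416
[ 0.0824 -0.0194  0.0661] [ 0.0021  0.0004 -0.5288] F [-0.4 -0.6 -0.1] t 10.1
0.3 154.98732126780473
[ 0.1065 -0.0359  0.0661] [ 0.002   0.0007 -0.7788] F [-0.4 -0.6 -0.1] t 10.1
0.1 164.72760378502872
[ 0.1193 -0.0503  0.0661] [ 0.002   0.0009 -0.9488] F [-0.4 -0.6 -0.1] t 10.1
0 170.45718173633696
[ 0.1249 -0.0581  0.0661] [ 0.002   0.001  -1.0488] F [-0.4 -0.6 -0.1] t 10.1
```

```bash
python3 steer.py '[0,0.0036,-0.012,0.03,0,0,0,0,0.0036,-0.012,0.066,0,0,0,0,0.0036,-0.012,0.066,0,0,0,0,0.015,-0.012,0.066,0,0,0,0,0.0256,-0.012,0.066,0,0,0,0,0.035,-0.012,0.066,0,0,-0.08,0,0.044,-0.0118,0.066,0,0,-0.16,0,0.0539,-0.0116,0.066,0,0,-0.249]'
python3 - <<'E'
from h import *
optics.snapshot("top")
for a,f in((.9,.18),(.75,.19),(.6,.2),(.45,.22),(.3,.25),(.15,.28)):
    p,ang=arc(a,0,.262,f); to(p,ang)
E
```

```text
clock: 10.9
tool_pos: [0.6225, 0.0604, 0.2652]
eef_rot: [-0.297, 0.955, -0.0, 0.002]
contact_force: [1.8, -0.6, -0.6]
opening: 0.001
finger_force: 0.6
[-0.0036  0.0035  0.0031] [-0.0018  0.0006  0.0015] F [-1.4 -0.  -0.5] t 10.95
[0.0112 0.0043 0.0031] [-0.0019  0.0005 -0.1385] F [-1.4 -0.  -0.5] t 10.95
[0.0259 0.0029 0.0031] [-0.0019  0.0003 -0.2785] F [-1.4 -0.  -0.5] t 10.95
[ 0.0401 -0.0009  0.0031] [-0.0019  0.0002 -0.4085] F [-1.4 -0.  -0.5] t 10.95
[ 0.0533 -0.0071  0.0031] [-0.0019  0.0001 -0.5285] F [-1.4 -0.  -0.5] t 10.95
[ 0.0654 -0.0151  0.0031] [-0.0019 -0.     -0.6485] F [-1.4 -0.  -0.5] t 10.95
```

```bash
python3 steer.py '[0,0.004,0.004,0,0,0,-0.07,0,0.0112,0.0043,0,0,0,-0.139,0,0.0185,0.0036,0,0,0,-0.21,0,0.0259,0.0029,0,0,0,-0.279,0,0.033,0.001,0,0,0,-0.345,0,0.0401,-0.001,0,0,0,-0.409,0,0.0467,-0.004,0,0,0,-0.469,0,0.0533,-0.007,0,0,0,-0.529,0,0.0594,-0.011,0,0,0,-0.589,0,0.0654,-0.015,0,0,0,-0.649]'
python3 - <<'E'
from h import *
for a,f in((.15,.28),(.1,.28),(.05,.28),(0,.28),(-.05,.28)):
    p,ang=arc(a,0,.262,f); to(p,ang)
print(r.get_state()['q'][6])
im=optics.snapshot("top")[100:200,250:370,::-1]; cv2.imwrite("pics/l1.png",cv2.resize(im,(600,500),interpolation=cv2.INTER_CUBIC))
E
```

```text
clock: 11.95
tool_pos: [0.5767, 0.0119, 0.2647]
eef_rot: [-0.585, 0.811, -0.0, 0.001]
contact_force: [0.5, 1.1, -0.3]
opening: 0.007
finger_force: 0.6
[0.0022 0.0003 0.0027] [-0.0018  0.0014 -0.0045] F [ 0.5  1.1 -0.3] t 11.95
[0.007  0.0004 0.0027] [-0.0018  0.0014 -0.0545] F [ 0.5  1.1 -0.3] t 11.95
[0.0119 0.0003 0.0027] [-0.0018  0.0013 -0.1045] F [ 0.5  1.1 -0.3] t 11.95
[ 0.0167 -0.0001  0.0027] [-0.0019  0.0013 -0.1545] F [ 0.5  1.1 -0.3] t 11.95
[ 0.0214 -0.0007  0.0027] [-0.0019  0.0012 -0.2045] F [ 0.5  1.1 -0.3] t 11.95
2.174966201338683
```

```bash
python3 steer.py '[0,0.0035,0,0,0,0,-0.03,0,0.007,0,0,0,0,-0.06,0,0.0095,0,0,0,0,-0.08,0,0.012,0,0,0,0,-0.1,0,0.012,0,0,0,0,-0.1]'; python3 steer.py '[0,0.001,0,0,0,0,0,0,0.002,0,0,0,0,0,0,0.002,0,0,0,0,0]'; python3 steer.py '[0,0.001,0,0,0,0,0,0,0.002,0,0,0,0,0,0,0.002,0,0,0,0,0]'
```

```text
clock: 12.5
tool_pos: [0.5725, -0.0002, 0.263]
eef_rot: [-0.624, 0.781, -0.0, -0.0]
contact_force: [1.3, 0.0, 0.3]
opening: 0.003
finger_force: 0.3
clock: 12.8
tool_pos: [0.572, -0.0018, 0.263]
eef_rot: [-0.624, 0.781, -0.0, 0.0]
contact_force: [1.3, 0.5, 0.7]
opening: 0.008
finger_force: 0.6
clock: 13.1
tool_pos: [0.5719, -0.002, 0.2631]
eef_rot: [-0.625, 0.781, 0.001, 0.001]
contact_force: [2.4, 4.4, -2.3]
opening: 0.001
finger_force: 2.6
```

```bash
python3 steer.py '[0,0.001,0,0,0,0,0,0,0.001,0,0,0,0,0]'; python3 -c "
from h import *
print(arc(0,0,.262,.2));optics.snapshot('top');print(r.get_state()['tool_pos'],r.get_state()['contact_force'])"; python3 steer.py '[0,0.001,0,0,0,0,0,0,0.001,0,0,0,0,0]'
```

```text
clock: 13.3
tool_pos: [0.5719, -0.0021, 0.2631]
eef_rot: [-0.625, 0.78, 0.001, 0.002]
contact_force: [3.9, 6.5, -3.2]
opening: 0.004
finger_force: 3.4
([np.float64(0.5688527037884157), np.float64(-0.003623533019870305), 0.262], np.float64(175.04084409738354))
[ 0.5719 -0.0021  0.2631] [ 4.2428  5.2905 -3.646 ]
clock: 13.55
tool_pos: [0.5719, -0.0022, 0.2632]
eef_rot: [-0.625, 0.78, 0.002, 0.003]
contact_force: [4.1, 7.0, -4.4]
opening: 0.004
finger_force: 4.2
```

The finger stopped moving as the force rose to about 9 N, so the lamp is at its stop. I'll back off and go to the rod.

```bash
python3 steer.py '[0,-0.01,0,0,0,0,0,0,-0.035,0,0,0,0,0,0,-0.035,0,-0.03,0,0,0.15,0,-0.035,0,-0.075,0,0,0.3,0,-0.035,0,-0.085,0,0,0.45,0,-0.035,0,-0.085,0,0,0.6,0,-0.035,0,-0.085,0,0,0.75,0,-0.035,0,-0.085,0,0,0.9,0,-0.035,0,-0.085,0,0,1.05,0,-0.035,0,-0.085,0,0,1.2]'
python3 - <<'E'
from h import *
optics.snapshot("top")
k=np.array([.4687,-.159]); p=k-ey*(.009+.03); print(p)
e=atz("top",595/1.5625,372/1.5625,.235)[:2]-seat; print("eyepiece",e@ex,e@ey)
to([p[0],p[1],.34],6.5); print(r.get_state()['q'])
E
```

```text
clock: 14.55
tool_pos: [0.5778, 0.028, 0.3477]
eef_rot: [-0.071, 0.997, -0.001, -0.001]
contact_force: [0.1, -0.6, 0.5]
opening: 0.007
finger_force: 0.0
[ 0.4731 -0.1977]
eyepiece -0.21366067264448166 -0.018176786256214616
[ 0.1345 -0.2096  0.0084] [ 0.001  -0.0027 -1.5472] F [-0.9  0.9  0.4] t 14.6
[ 0.193   0.5515 -0.5532  1.543   0.3089  1.1378  1.2828]
```

```bash
python3 steer.py '[0,0.013,-0.02,0,0,0,0.15,0,0.027,-0.042,0,0,0,0.3,0,0.04,-0.063,0,0,0,0.45,0,0.054,-0.084,0,0,0,0.6,0,0.067,-0.105,0,0,0,0.75,0,0.081,-0.126,0,0,0,0.9,0,0.094,-0.147,0,0,0,1.05,0,0.108,-0.168,0,0,0,1.2,0,0.121,-0.189,0,0,0,1.35,0,0.1345,-0.2096,0,0,0,1.5]'
python3 - <<'E'
from h import *
optics.snapshot("top")
k=np.array([.4687,-.159]); p=k-ey*(.009+.03)
to([p[0],p[1],.15],6.5); print(r.get_state()['q'])
E
```

```text
clock: 15.6
tool_pos: [0.4755, -0.1994, 0.3478]
eef_rot: [0.627, 0.779, -0.001, -0.001]
contact_force: [0.9, 0.7, -0.2]
opening: 0.007
finger_force: 0.0
[0.007  0.0022 0.1978] [-0.0045  0.0027  0.0903] F [-2.3 -1.3 -0. ] t 15.65
[ 0.4096  0.4149 -0.1425  1.7344  0.0733  1.0003  0.443 ]
```

```bash
python3 steer.py '[0,0.001,0.001,0.04,0,0,0.04,0,0.001,0.001,0.085,0,0,0.09,0,0.001,0.001,0.13,0,0,0.09,0,0.001,0.001,0.175,0,0,0.09,0,0.001,0.001,0.197,0,0,0.09,0,0.001,0.001,0.197,0,0,0.09]'
python3 - <<'E'
from h import *
k=np.array([.4687,-.159]); p=k-ey*.009
to([p[0],p[1],.15],6.5)
a=optics.snapshot("top")[160:260,320:440,::-1]; b=optics.snapshot("scene")[215:315,245:365,::-1]
cv2.imwrite("pics/r1.png",np.hstack([cv2.resize(x,(400,333),interpolation=cv2.INTER_CUBIC) for x in(a,b)]))
E
```

```text
clock: 16.25
tool_pos: [0.4751, -0.1962, 0.1481]
eef_rot: [0.658, 0.753, -0.002, -0.004]
contact_force: [-0.4, 0.0, -0.2]
opening: 0.002
finger_force: 0.0
[ 0.0287 -0.0016 -0.0018] [-0.0074 -0.0036  0.0198] F [-0.4  0.  -0.2] t 16.25
```

View pics/r1.png

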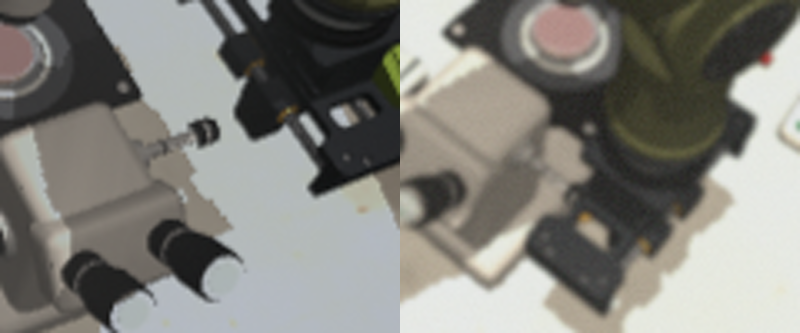

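The knob is at (210,130) in the left tile with the fingers on its outer side, and the dish is still in the ring. I'll approach slowly.

```bash
python3 steer.py '[0,0.008,-0.0016,-0.001,0,0,0.02,0,0.016,-0.0016,-0.001,0,0,0.02,0,0.021,-0.0016,-0.001,0,0,0.02,0,0.023,-0.0016,-0.001,0,0,0.02,0,0.025,-0.0016,-0.001,0,0,0.02,0,0.025,-0.0016,-0.001,0,0,0.02]'; python3 steer.py '[0,0.001,0,0,0,0,0,0,0.002,0,0,0,0,0,0,0.002,0,0,0,0,0]';python3 steer.py '[0,0.001,0,0,0,0,0,0,0.002,0,0,0,0,0,0,0.002,0,0,0,0,0]'
```

```text
clock: 16.95
tool_pos: [0.4728, -0.1727, 0.1521]
eef_rot: [0.667, 0.745, 0.0, 0.0]
contact_force: [-0.6, 0.0, -0.2]
opening: 0.007
finger_force: 0.0
clock: 17.25
tool_pos: [0.4725, -0.1709, 0.1519]
eef_rot: [0.667, 0.745, 0.0, -0.0]
contact_force: [0.3, -0.4, 0.8]
opening: 0.002
finger_force: 0.0
clock: 17.55
tool_pos: [0.4723, -0.1687, 0.152]
eef_rot: [0.667, 0.745, 0.0, -0.0]
contact_force: [-0.1, -0.3, 1.1]
opening: 0.004
finger_force: 0.0
```

```bash
for i in 1; do python3 steer.py '[0,0.0015,0,0,0,0,0,0,0.0015,0,0,0,0,0]'; done; python3 steer.py '[0,0.0015,0,0,0,0,0,0,0.0015,0,0,0,0,0]'
```

```text
clock: 17.75
tool_pos: [0.4722, -0.1674, 0.152]
eef_rot: [0.667, 0.745, 0.0, 0.0]
contact_force: [0.2, -0.5, -0.9]
opening: 0.005
finger_force: 0.2
clock: 17.95
tool_pos: [0.4721, -0.1671, 0.152]
eef_rot: [0.668, 0.744, -0.0, 0.001]
contact_force: [0.4, -4.2, -0.9]
opening: 0.002
finger_force: 2.0
```

```bash
python3 steer.py '[0,0.001,0,0,0,0,0,0,0.001,0,0,0,0,0]'
```

```text
clock: 18.15
tool_pos: [0.4721, -0.1668, 0.1521]
eef_rot: [0.668, 0.744, -0.001, 0.001]
contact_force: [1.4, -6.3, -1.6]
opening: 0.004
finger_force: 3.0
```

```bash
python3 steer.py '[0,0.0015,0,0,0,0,0,0,0.003,0,0,0,0,0,0,0.003,0,0,0,0,0]'; python3 steer.py '[0,0.001,0,0,0,0,0,0,0.002,0,0,0,0,0,0,0.002,0,0,0,0,0]'
```

```text
clock: 18.45
tool_pos: [0.4716, -0.1627, 0.152]
eef_rot: [0.668, 0.744, -0.0, 0.0]
contact_force: [-0.2, -4.8, -0.4]
opening: 0.005
finger_force: 1.7
clock: 18.75
tool_pos: [0.4712, -0.1586, 0.1519]
eef_rot: [0.667, 0.745, 0.0, -0.001]
contact_force: [-0.2, -0.0, -0.8]
opening: 0.0
finger_force: 0.0
```

The force dropped to zero after about 8.5 mm of travel, so it snapped into the next click. I'll back away and verify numerically.

```bash
python3 steer.py '[0,-0.01,0,0,0,0,0,0,-0.04,0,0,0,0,0,0,-0.08,0,0,0,0,0,0,-0.08,0,-0.04,0,0,0,0,-0.08,0,-0.09,0,0,0,0,-0.12,0,-0.14,0,0,0,0,-0.16,0,-0.14,0,0,0,0,-0.16,0,-0.14,0,0,0]'
python3 - <<'E'
from h import *
im=optics.snapshot("top").astype(float); old=cv2.resize(cv2.imread("pics/top0.png"),(512,384),interpolation=cv2.INTER_AREA)[:,:,::-1].astype(float)
k=np.array([.4687,-.159,.165])
for n,I in(("old",old),("new",im)):
    g=I.mean(2)
    c=[]
    for s in np.arange(-.01,.05,.002):
        w=[]
        for x in(-.004,0,.004):
            q=k+np.r_[ey*s+ex*x,0]; u,v=proj("top",q)[0]; w.append(cv2.getRectSubPix(g.astype(np.float32),(1,1),(float(u),float(v)))[0,0])
        c.append(int(np.mean(w)))
    print(n,c)
# lamp + dish
for cam in("top","scene"):
    im=optics.snapshot(cam).astype(float); u,v=proj(cam,[*seat,.168])[0].astype(int); s=(im[...,0]-im[...,1])/im.sum(2)
    m=(s>.045)[v-20:v+20,u-25:u+25]; V,U=np.nonzero(m); print(cam,len(U),U.mean()+u-25,V.mean()+v-20)
    print("lamp top predicted",proj(cam,[*seat,.3])[0], "rgb",[im[int(p[1]),int(p[0])] for p in proj(cam,[[*seat,.3]])])
E
```

```text
clock: 19.55
tool_pos: [0.4884, -0.328, 0.2945]
eef_rot: [0.671, 0.742, -0.002, 0.004]
contact_force: [0.3, -0.3, -1.3]
opening: 0.005
finger_force: 0.0
old [172, 172, 168, 154, 110, 70, 56, 66, 76, 68, 51, 43, 58, 93, 130, 149, 148, 151, 153, 151, 149, 152, 154, 149, 137, 129, 132, 143, 149, 150]
new [173, 173, 173, 173, 173, 173, 173, 173, 172, 162, 136, 92, 59, 48, 52, 69, 59, 41, 37, 46, 71, 93, 102, 104, 102, 104, 102, 101, 103, 103]
top 272 318.9595588235294 175.25735294117646
lamp top predicted [329.7815 141.6932] rgb [array([113., 113., 111.])]
scene 210 293.7285714285714 223.68571428571428
lamp top predicted [298.4096 194.3743] rgb [array([75., 74., 53.])]
```

```bash
python3 -c "
from plant import r, optics, order
print(order.finish_job())"
```

```text
the job is handed in; nothing more can be done
None
```

I handed the job in at about 20 s: the pink dish is flat in the ring, the lamp arm is pushed up against its stop, the light-path rod is in its middle click (it moved in about 14 mm), and I left the cream dish alone; the hand-in gave no verdict.

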